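# Tip a vent cover out of its pocket and lay it over the sill's vent hole

## Task

Press down the edge of the round white cover that overhangs the deep side of its orange holder, so that the cover tips up and stays leaning in the pocket; take it out by the raised edge and lay it flat on the black rubber mat. Let go, take it again from above across its rim, and lay it flat on the brown sill board so that it covers the whole vent hole. Do not drop the cover from a height, and leave the things standing around where they are.

Things in the scene. Friction and masses are not known exactly. Their poses are not given: they have to be found in the camera images.
- cover_center (a point): Centre (half-way up) of the loose white plastic cover disc, 64 mm diameter, 8 mm thick, about 40 g, a thin blue ring drawn on its top; z is the disc's axis. It starts flat in the holder's pocket, top 4 mm below the rim, 3 mm clear of the walls (more at the deep side), so it cannot be gripped there. Tipped, it is pinched through its 8 mm thickness by a gripper leaning along the disc.
- holder: Fixed orange block 91 x 82 mm, 45 mm high; origin on its underside, 41 mm from its -x, +y and -y faces; z up. Its +x points to the deep side of its pocket, within 20 degrees of world +x. The pocket is open above, 70 mm wide in y, x = -35 to 46 mm at the rim. The cover lies 33 mm above the table on a grey rib (x = -3 to 5 mm) and a ledge (x = -35 to -27 mm), a finger trough between.
- holder_rib (a point): Top of the rib's +x edge; axes as the holder's. Beyond it is the well, 29 mm deep, 28 mm wide at its floor, 41 mm at the rim, far wall sloping. A fingertip pressed down at 12 to 34 mm in +x from here to 5 mm below rib height (a few N) tips the cover; it stays by itself some 52 degrees from level, low edge at the foot of the far wall, raised edge to -x over the trough.
- mat_top (a point): Centre of the top face of the fixed black rubber mat, 150 x 150 mm, 3 mm thick; x and y along its sides, z up.
- vent_hole (a point): Centre, at the top face, of the 40 mm round vent hole through the fixed brown wood-grain sill board (140 x 160 mm, 22 mm high, white strip on its -x edge); z up. The cover overlaps the hole by 12 mm all round when centred.
- foam_can: Bystander: standing blue can, 65 mm diameter, 230 mm high; origin at the centre of its foot.
- drill: Bystander: green cordless drill standing on its black battery, about 195 mm high, 165 mm long; origin under the battery's centre.
- tape_measure: Bystander: yellow tape measure, 72 x 40 x 66 mm; origin at the centre of its underside.
- packers: Bystander: stack of coloured plastic glazing packers, 100 x 30 x 20 mm; origin at the centre of its underside.
There are look-alikes about, which are no part of the job. Of the things shaped like the part that bears mat_top, the black one is meant.

How it is judged (in metres and radians):
On the way, in this order (a step that is already met when the one before it is completed fails the run):
1. the cover is tipped up in its pocket, more than 35 degrees from level (angle between the z axis of cover_center and the z axis of holder, either way round above 0.6 rad and x of cover_center in the frame of holder between -0.04 and 0.04 m and y of cover_center in the frame of holder between -0.04 and 0.04 m and z of cover_center in the frame of holder below 0.06 m), for 0.2 s.
2. the cover lies flat and at rest on the rubber mat, let go (x of cover_center in the frame of mat_top between -0.075 and 0.075 m and y of cover_center in the frame of mat_top between -0.075 and 0.075 m and angle between the z axis of cover_center and the z axis of mat_top, either way round below 0.1 rad and z of cover_center in the frame of mat_top between 0.002 and 0.0065 m and contact force between the fingers and cover below 0.02 N and linear speed of cover below 0.02 m/s), for 0.2 s.
At the end, for the whole second after the job is handed in: The cover lies flat (within 0.1 rad) on the sill board's top, its centre within 12 mm of the vent hole's centre so that the hole is wholly covered, at rest and let go; the bystanders are where they were (horizontal distance between cover_center and vent_hole below 0.012 m and angle between the z axis of cover_center and the z axis of vent_hole, either way round below 0.1 rad and z of cover_center in the frame of vent_hole between 0.002 and 0.0065 m and contact force between the fingers and cover below 0.02 N and linear speed of cover below 0.02 m/s); the robot touches nothing.
It fails at once if foam can is shifted by more than 25 mm (distance of foam_can from where it was at the start of the episode above 0.025 m).
It fails at once if drill is shifted by more than 25 mm (distance of drill from where it was at the start of the episode above 0.025 m).
It fails at once if tape measure is shifted by more than 25 mm (distance of tape_measure from where it was at the start of the episode above 0.025 m).
It fails at once if packers is shifted by more than 25 mm (distance of packers from where it was at the start of the episode above 0.025 m).
It fails at once if the cover is dropped: it falls free while its centre is more than 90 mm above the table (height (world z) of cover_center above 0.09 m and contact force between cover and anything else below 0.001 N).
It also fails if it takes over 64 s, if anything falls off the work surface, if the arm or the gripper's body presses on something with over 40 N, if the wrist force passes 120 N, or if a joint passes its speed limit or range.

## Robot

A 6-joint arm with a two-finger parallel gripper is mounted at the origin on the work surface. World frame = base frame: x ahead of the robot, y to its left, z up, the work surface at z = 0. Lengths are in m, angles in degrees, forces in N, time in s.
With the tool pointing down it reaches from about 0.4 to 0.825 m from the base axis. Payload 7 kg.
Tool frame: the origin (TCP) lies on the centre line of the jaws, within the pads' length; the fingertips stand 11 mm ahead of it and the grasp point (between the pads) lies 8 mm behind it; z points along the fingers, y is the direction in which the jaws open and shut (so a half turn about z gives the same grasp; the last joint's range is limited). The gripper opens to 88 mm and grips with 3 to 60 N. Pads are 19 mm wide; open, the fingers measure 130 mm over their backs; the gripper's body (78 mm by 193 mm) begins 47 mm behind the grasp point.
Start: joints at [88.757, 20.546, 0.682, 0, -70.136, -16.507], TCP at [0.206, 0.643, 0.238] pointing down, gripper open.
Joint ranges: [-176.03, 176.03], [-82.01, 121.73], [-58.28, 71.71], [-173.87, 95.51], [-174.79, -0.11], [-173.66, 173.66]. Speed limits (degrees/s): [136.94, 136.94, 172.46, 180, 180, 180].

## Interface

Orientations are given as [roll, pitch, yaw] about the fixed x, y, z axes, in that order (R = Rz(yaw) Ry(pitch) Rx(roll)).
In Python, from plant import ctrl, cams, order gives the robot as it stands.
- The arm moves only by the tool jog_arm, never from a script. Its argument "motion" is a list of rows, each an object with "offset": the shift along the tool's x, y, z in mm, a list of three; "roll": the turn about the tool's z in rad; "hand": the finger opening in mm, from 0 to 87.6. A call has 1 to 20 rows; each row is the pose to reach, as a shift and turn from the pose commanded when the call began, along the tool's axes at that moment; what a row does not reach only later rows make up. A row lasts 1/12 s, in which the tool goes at most 41.7 mm and 7.16 degrees, less where a joint would pass 70% of its speed; a pose out of reach is approached as far as the arm can. A call with a gripper value outside its range is refused whole. The fingers move at their own pace and stop on an object; the grip force is fixed at half the most. Time passes only in rows, so rows that repeat a pose let the fingers close. It gives the time, the measured TCP pose, the force and the opening at its end, in the units of the state.
- ctrl.get_obs(): the state, without advancing time (a new reading comes with each control period).
- cams.snapshot(name): name is "scene" or "top" or "wrist"; returns a dict with "img" (420x560x3 uint8, red, green, blue), "K" (3x3 intrinsics, pixels), "cam_to_world" (4x4, takes a point from camera to world coordinates); the wrist camera has in their place "T_tool_cam" (4x4, takes a point from camera to tool coordinates, whose origin is the TCP and whose axes are the flange's). Camera axes: x right, y down, z forward; pixel columns grow to the right and rows downward; lengths in m; the calibration is good to about 2 mm. The wrist camera is an equidistant fisheye: a pixel r from the principal point sees the ray r / f radians off the axis. A picture is of the moment at which its call begins: read the wrist's pose just before it. There is no depth.
- order.close_job(): hands the job in, once; it reports no verdict.
The state is a dict: "clock": time; "joint_pos": joint angles; "qvel": joint speeds; "tau": joint torques, N m; "tool_pos": TCP position; "orientation": TCP orientation; "force": force on the tool from outside, world axes, zero at the start; "moment": the same for the moment, N m; "opening": finger opening in m.
Only numpy, scipy, OpenCV 4.12 (cv2) and the standard library are available. Lean on these libraries where they do the work, as an engineer would, in place of code of your own. Each camera call takes 0.05 s, during which the arm holds its last target. There are 200 camera calls.

## Working session

There is one attempt and no reset: what is moved stays moved. The work goes in short steps, Python scripts to look and compute and a tool call to move; the robot and the scene stay as the last step left them, time stands still between calls to the robot, and variables do not carry over. Pictures are saved under pics/ and viewed, about 8 in all and at most 12, crops included, and the job is handed in when it is done.

Besides the shell and the picture viewer there is one more tool, called as name(argument=value, ...), one argument or row to a line, values as JSON. jog_arm: Moves the arm, as the interface text tells. Its arguments: {"type":"object","properties":{"motion":{"type":"array"}},"required":["motion"]}

```bash
ls; mkdir -p pics; python3 - <<'E'
from plant import ctrl,cams,order
import cv2,numpy as np
o=ctrl.get_obs();print(o)
for n in("scene","top"):
    s=cams.snapshot(n);cv2.imwrite(f"pics/{n}0.png",s["img"][:,:,::-1]);print(n,s["K"].tolist(),np.round(s["cam_to_world"],4).tolist())
E
```

```text
pics
{'clock': 0.0, 'joint_pos': array([ 8.87582250e+01,  2.05902827e+01,  6.34066429e-01, -1.87062947e-02,
       -7.01386149e+01, -1.65060726e+01]), 'qvel': array([ 0.03349371,  0.00176182, -0.03861839,  0.04680096,  0.02736293,
        0.02876312]), 'tau': array([-1.27164363e-03, -5.82710016e+01,  2.93047893e+01,  6.99743852e+00,
        6.81135280e-03, -1.60322097e-04]), 'tool_pos': array([0.20565727, 0.6424001 , 0.23664238]), 'orientation': array([ 1.79904080e+02, -1.00849424e-02, -1.77542091e+01]), 'force': array([-0.15168616,  0.9033211 ,  0.43519049]), 'moment': array([ 0.00012721, -0.03570239,  0.03293906]), 'opening': 0.08742785349031787}
scene [[521.8641706729649, 0.0, 283.42281579752023], [0.0, 521.8641706729649, 216.84138521095252], [0.0, 0.0, 1.0]] [[-0.2384, 0.6802, -0.6932, 1.6864], [0.9711, 0.1767, -0.1605, 0.2907], [0.0133, -0.7114, -0.7026, 1.1647], [0.0, 0.0, 0.0, 1.0]]
top [[395.15873526454277, 0.0, 283.1976660554863], [0.0, 395.15873526454277, 210.55837149052334], [0.0, 0.0, 1.0]] [[-0.0409, -0.9781, 0.2039, 0.3279], [-0.9992, 0.0396, -0.0106, 0.0198], [0.0023, -0.2042, -0.9789, 1.3076], [0.0, 0.0, 0.0, 1.0]]
```

View pics/scene0.png

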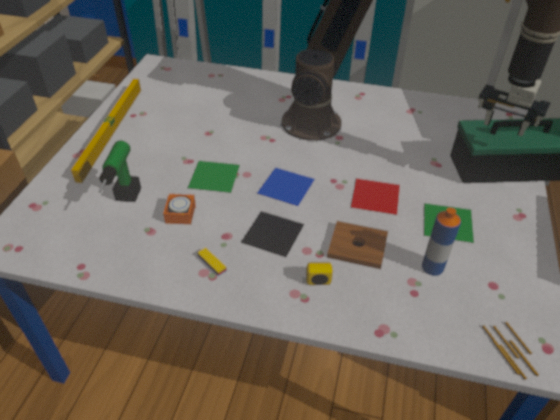

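View pics/top0.png

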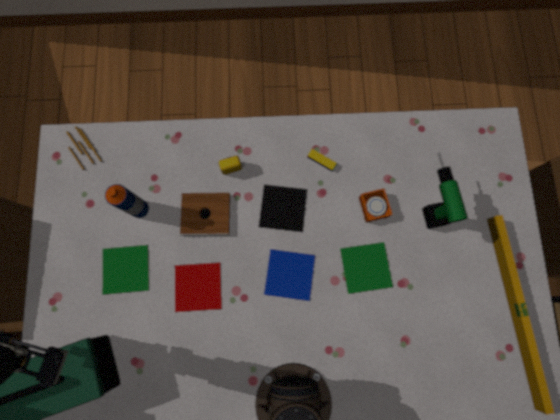

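The top view shows the orange holder with its cover at (376,205), the black mat at (283,208), the sill board with its hole at (205,213), the can at (125,200), the drill at (445,205), the tape at (230,164) and the packers at (322,158). The look-alikes are mats: green (126,270) and (366,268), red (198,287), blue (290,275). Only the black one is meant. I'll locate these and take a close crop.

```bash
cat > h.py <<'E'
from plant import ctrl,cams,order
import cv2,numpy as np
from scipy.spatial.transform import Rotation as Ro
def ray(s,p):
    K,T=s["K"],s["cam_to_world"];d=np.linalg.inv(K)@[p[0],p[1],1];return T[:3,3],T[:3,:3]@d
def atz(s,p,z):
    o,d=ray(s,p);return o+d*(z-o[2])/d[2]
def proj(s,P):
    T=np.linalg.inv(s["cam_to_world"]);c=T[:3,:3]@np.asarray(P)+T[:3,3];q=s["K"]@c;return q[:2]/q[2]
E
python3 - <<'E'
from h import *
t=cams.snapshot("top");s=cams.snapshot("scene")
for n,p,z in [("hold",(376,205),.04),("mat",(283,208),.003),("hole",(205,213),.022),("can",(140,211),0),("drillbat",(435,216),.03),("tape",(230,164),.03),("pack",(322,158),.01)]:
    print(n,atz(t,p,z).round(3))
for n,p,z in [("hold",(180,206),.04),("mat",(274,233),.003),("hole",(359,242),.022),("can",(434,268),0)]: print(n,atz(s,p,z).round(3))
a=cv2.resize(t["img"][180:240,175:425],None,fx=3,fy=3,interpolation=2)
b=cv2.resize(s["img"][170:250,140:400],None,fx=3,fy=3,interpolation=2)
im=np.zeros((180+240,780,3),np.uint8);im[:180,:750]=a;im[180:,:]=b
cv2.imwrite("pics/crop1.png",np.clip(im[:,:,::-1]*1.6,0,255).astype(np.uint8))
E
```

```text
hold [ 0.598 -0.3    0.04 ]
mat [0.609 0.006 0.003]
hole [0.598 0.265 0.022]
can [0.618 0.489 0.   ]
drillbat [ 0.556 -0.493  0.03 ]
tape [0.762 0.179 0.03 ]
pack [ 0.778 -0.136  0.01 ]
hold [ 0.611 -0.29   0.04 ]
mat [0.616 0.014 0.003]
hole [0.606 0.273 0.022]
can [0.633 0.498 0.   ]
```

View pics/crop1.png

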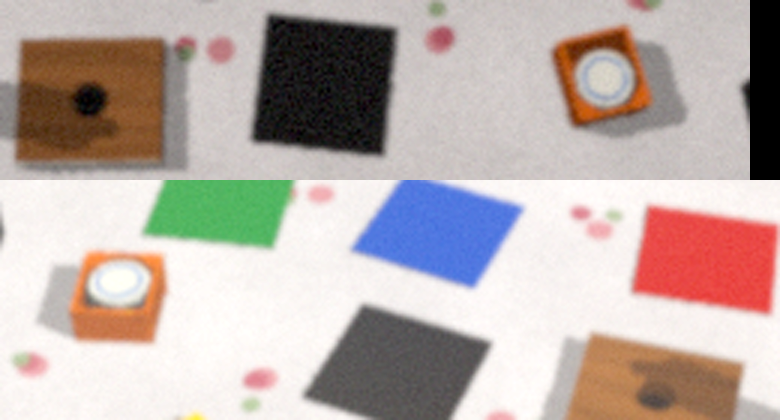

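The crop confirms the orange holder, cover and blue ring at top-view (376,205). The deep dark side is at its upper edge (+x), and the holder's yaw is about +14.6°. The black mat and the sill hole at (205,213) are also confirmed. Next I'll compute the move to a hover over the holder.

```bash
cat >> h.py <<'E'
def go(P,yaw=None):
    o=ctrl.get_obs();R=Ro.from_euler("xyz",o["orientation"],degrees=True).as_matrix()
    d=(R.T@(np.array(P)-o["tool_pos"]))*1000
    r=0 if yaw is None else -np.radians((yaw-o["orientation"][2]+180)%360-180)
    print("off",d.round(1),"roll",round(r,4),"clock",round(o["clock"],2),"q",o["joint_pos"].round(1))
def wsnap(name=None):
    o=ctrl.get_obs();s=cams.snapshot("wrist")
    T=np.eye(4);T[:3,:3]=Ro.from_euler("xyz",o["orientation"],degrees=True).as_matrix();T[:3,3]=o["tool_pos"]
    s["cam_to_world"]=T@s["T_tool_cam"]
    if name: cv2.imwrite(name,np.clip(s["img"][:,:,::-1]*1.5,0,255).astype(np.uint8))
    return s
def wray(s,p):
    K=s["K"];u=(np.array(p)-K[:2,2])/[K[0,0],K[1,1]];th=np.linalg.norm(u)
    d=np.array([*(u/max(th,1e-9)*np.sin(th)),np.cos(th)]);T=s["cam_to_world"];return T[:3,3],T[:3,:3]@d
def watz(s,p,z):
    o,d=wray(s,p);return o+d*(z-o[2])/d[2]
def wproj(s,P):
    T=np.linalg.inv(s["cam_to_world"]);c=T[:3,:3]@np.asarray(P)+T[:3,3]
    th=np.arctan2(np.hypot(c[0],c[1]),c[2]);K=s["K"];return K[:2,2]+K[0,0]*th*c[:2]/np.hypot(c[0],c[1])
E
python3 -c "
from h import *
go([.58,-.3,.22],-165.4)"
```

```text
off [643.9 783.5  17.9] roll 2.5769 clock 0.2 q [ 88.8  20.6   0.7  -0.  -70.1 -16.5]
```

jog_arm(
  motion=[
    {"offset":[644,784,18],"roll":2.577,"hand":30},
    {"offset":[644,784,18],"roll":2.577,"hand":30},
    {"offset":[644,784,18],"roll":2.577,"hand":30},
    {"offset":[644,784,18],"roll":2.577,"hand":0},
    {"offset":[644,784,18],"roll":2.577,"hand":0},
    {"offset":[644,784,18],"roll":2.577,"hand":0},
    {"offset":[644,784,18],"roll":2.577,"hand":0},
    {"offset":[644,784,18],"roll":2.577,"hand":0},
    {"offset":[644,784,18],"roll":2.577,"hand":0},
    {"offset":[644,784,18],"roll":2.577,"hand":0},
    {"offset":[644,784,18],"roll":2.577,"hand":0},
    {"offset":[644,784,18],"roll":2.577,"hand":0},
    {"offset":[644,784,18],"roll":2.577,"hand":0},
    {"offset":[644,784,18],"roll":2.577,"hand":0},
    {"offset":[644,784,18],"roll":2.577,"hand":0},
    {"offset":[644,784,18],"roll":2.577,"hand":0},
    {"offset":[644,784,18],"roll":2.577,"hand":0},
    {"offset":[644,784,18],"roll":2.577,"hand":0},
    {"offset":[644,784,18],"roll":2.577,"hand":0},
    {"offset":[644,784,18],"roll":2.577,"hand":0},
  ],
)

```text
clock: 1.87
tool_pos: [0.5135, -0.1338, 0.2229]
orientation: [-180.0, 0.0, -161.3]
force: [1.4, 1.2, 0.6]
opening: 0.0002
```

```bash
python3 -c "
from h import *
print(ctrl.get_obs()['tool_pos'],ctrl.get_obs()['orientation']);go([.58,-.3,.22],-165.4)"
```

```text
[ 0.51348159 -0.13383176  0.22286567] [-1.79997587e+02  2.64889618e-02 -1.61347423e+02]
off [  -9.9 -178.7    2.9] roll 0.0707 clock 1.87 q [  6.6   7.5 -18.7  -0.  -63.7 -77.9]
```

jog_arm(
  motion=[
    {"offset":[-5,-160,3],"roll":0.06,"hand":0},
    {"offset":[-5,-160,3],"roll":0.06,"hand":0},
    {"offset":[-5,-160,3],"roll":0.06,"hand":0},
    {"offset":[-5,-160,3],"roll":0.06,"hand":0},
    {"offset":[-5,-160,3],"roll":0.06,"hand":0},
    {"offset":[-5,-160,3],"roll":0.06,"hand":0},
    {"offset":[-5,-160,3],"roll":0.06,"hand":0},
  ],
)

```text
clock: 2.45
tool_pos: [0.5696, -0.2813, 0.2192]
orientation: [180.0, -0.1, -164.5]
force: [0.3, 0.5, 1.1]
opening: 0.0005
```

```bash
python3 -c "
from h import *
o=ctrl.get_obs();print(o['tool_pos'],o['orientation'],o['clock']);s=wsnap('pics/w1.png');print(s['K'],s['T_tool_cam'].round(4).tolist())
np.save('w1.npy',s['cam_to_world'])"
```

```text
[ 0.56958215 -0.28128392  0.21915178] [ 1.79959159e+02 -5.56393896e-02 -1.64481345e+02] 2.45
[[325.1922621    0.         284.66319627]
 [  0.         325.1922621  211.92983429]
 [  0.           0.           1.        ]] [[-0.0011, -0.965, -0.2624, 0.0712], [1.0, -0.0012, 0.0001, 0.0007], [-0.0004, -0.2624, 0.965, -0.1476], [0.0, 0.0, 0.0, 1.0]]
```

View pics/w1.png

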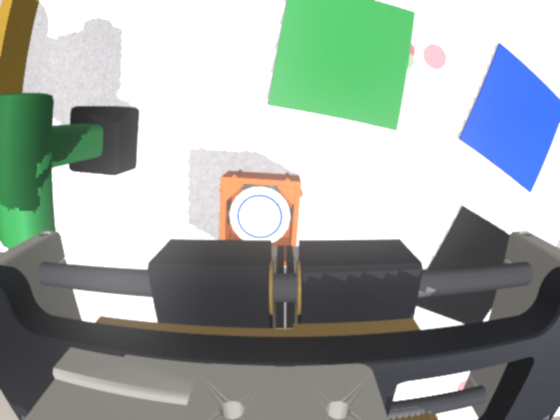

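The wrist view shows the cover at (260,214) and the near holder corners at (222,175) and (300,177). The drill is clear on the left. I'll measure precisely.

```bash
python3 - <<'E'
from h import *
s={"img":cv2.imread("pics/w1.png"),"K":np.array([[325.192,0,284.663],[0,325.192,211.93],[0,0,1]]),"cam_to_world":np.load("w1.npy")}
h=cv2.cvtColor(s["img"],cv2.COLOR_BGR2HSV)
blue=cv2.inRange(h,(95,40,80),(130,255,255));blue[:180]=0;blue[241:]=0;blue[:,:225]=0;blue[:,298:]=0
y,x=np.nonzero(blue);P=np.array([watz(s,(a,b),.041)[:2] for a,b in zip(x,y)])
A=np.c_[2*P,np.ones(len(P))];c=np.linalg.lstsq(A,(P**2).sum(1),rcond=None)[0];print(len(P),"ring",c[:2],np.sqrt(c[2]+c[:2]@c[:2]))
og=cv2.inRange(h,(5,150,80),(18,255,255));og[:150]=0;og[241:]=0;og[:,:200]=0;og[:,320:]=0
# outer edges of rim
y,x=np.nonzero(og)
L=np.array([watz(s,(x[y==r].min()-.5,r),.045)[:2] for r in range(185,235)]);Rr=np.array([watz(s,(x[y==r].max()+.5,r),.045)[:2] for r in range(185,235)])
T=np.array([watz(s,(cc,y[x==cc].min()-.5),.045)[:2] for cc in range(230,292)])
for n,Q in(("L",L),("R",Rr),("T",T)):
    vx,vy,x0,y0=cv2.fitLine(Q.astype(np.float32),cv2.DIST_HUBER,0,.001,.001).ravel();print(n,np.degrees(np.arctan2(vy,vx)),x0,y0)
E
```

```text
234 ring [ 0.59766115 -0.30024559] 0.022746732095810875Traceback (most recent call last):
  File "<stdin>", line 10, in <module>
    return umr_minimum(a, axis, None, out, keepdims, initial, where)
ValueError: zero-size array to reduction operation minimum which has no identity
```

```bash
python3 - <<'E'
from h import *
s={"img":cv2.imread("pics/w1.png"),"K":np.array([[325.192,0,284.663],[0,325.192,211.93],[0,0,1]]),"cam_to_world":np.load("w1.npy")}
b,g,r=[s["img"][...,i].astype(int) for i in range(3)]
og=((r-b>80)&(r>110)).astype(np.uint8);og[:150]=0;og[241:]=0;og[:,:200]=0;og[:,320:]=0
y,x=np.nonzero(og);print(len(x))
rows=[q for q in range(182,235) if (y==q).sum()>3];cols=[q for q in range(228,294) if (x==q).sum()>2]
L=[watz(s,(x[y==q].min()-.5,q),.045)[:2] for q in rows];Rr=[watz(s,(x[y==q].max()+.5,q),.045)[:2] for q in rows]
T=[watz(s,(q,y[x==q].min()-.5),.045)[:2] for q in cols]
for n,Q in(("L",L),("R",Rr),("T",T)):
    vx,vy,x0,y0=cv2.fitLine(np.float32(Q),cv2.DIST_HUBER,0,.001,.001).ravel();print(n,len(Q),np.degrees(np.arctan2(vy,vx)),x0,y0)
E
```

```text
1837
L 53 12.418147 0.60553294 -0.34086055
R 53 10.9729805 0.57128304 -0.26497203
T 66 -78.87203 0.5563429 -0.30485424
```

The holder centre is about (0.598,-0.301) with yaw about 11.5°. The measured width of 81 mm and 41.5 mm to the -x face agree with the sheet. The press point is holder x = +26 mm.

```bash
python3 -c "
from h import *
go([.6235,-.2958,.070],-168.5)"
```

```text
off [-47.9 -29.  149.6] roll 0.0711 clock 2.5 q [ -8.7  17.5  -6.1  -0.  -66.4 -65.8]
```

jog_arm(
  motion=[
    {"offset":[-48,-29,20],"roll":0.071,"hand":0},
    {"offset":[-48,-29,40],"roll":0.071,"hand":0},
    {"offset":[-48,-29,80],"roll":0.071,"hand":0},
    {"offset":[-48,-29,110],"roll":0.071,"hand":0},
    {"offset":[-48,-29,135],"roll":0.071,"hand":0},
    {"offset":[-48,-29,145],"roll":0.071,"hand":0},
    {"offset":[-48,-29,145],"roll":0.071,"hand":0},
    {"offset":[-48,-29,145],"roll":0.071,"hand":0},
    {"offset":[-48,-29,145],"roll":0.071,"hand":0},
  ],
)

```text
clock: 3.25
tool_pos: [0.6255, -0.2962, 0.0774]
orientation: [-179.9, 0.2, -168.4]
force: [0.8, -0.5, 0.7]
opening: 0.0005
```

```bash
python3 -c "
from h import *
go([.6235,-.2958,.039],-168.5);o=ctrl.get_obs();print(o['force'],o['orientation'])"
```

```text
off [ 2.   0.8 38.4] roll 0.0012 clock 3.25 q [ -9.2  29.2  -7.9   0.  -52.7 -69.2]
[ 0.78856326 -0.49855651  0.7424741 ] [-1.79900054e+02  1.73618048e-01 -1.68429517e+02]
```

jog_arm(
  motion=[
    {"offset":[1,1,12],"roll":0,"hand":0},
    {"offset":[1,1,22],"roll":0,"hand":0},
    {"offset":[1,1,25],"roll":0,"hand":0},
    {"offset":[1,1,27],"roll":0,"hand":0},
    {"offset":[1,1,29],"roll":0,"hand":0},
    {"offset":[1,1,31],"roll":0,"hand":0},
    {"offset":[1,1,33],"roll":0,"hand":0},
    {"offset":[1,1,34],"roll":0,"hand":0},
    {"offset":[1,1,35],"roll":0,"hand":0},
    {"offset":[1,1,35],"roll":0,"hand":0},
    {"offset":[1,1,35],"roll":0,"hand":0},
  ],
)

```text
clock: 4.17
tool_pos: [0.6232, -0.2956, 0.04]
orientation: [-180.0, 0.0, -168.5]
force: [0.7, -0.2, 0.9]
opening: 0.0005
```

jog_arm(
  motion=[
    {"offset":[0,0,1],"roll":0,"hand":0},
    {"offset":[0,0,1],"roll":0,"hand":0},
    {"offset":[0,0,1],"roll":0,"hand":0},
    {"offset":[0,0,-20],"roll":0,"hand":0},
    {"offset":[0,0,-55],"roll":0,"hand":0},
    {"offset":[0,0,-90],"roll":-0.12,"hand":40},
    {"offset":[0,0,-120],"roll":-0.24,"hand":46},
    {"offset":[0,0,-120],"roll":-0.36,"hand":46},
    {"offset":[0,0,-120],"roll":-0.48,"hand":46},
    {"offset":[0,0,-120],"roll":-0.6,"hand":46},
    {"offset":[0,0,-120],"roll":-0.72,"hand":46},
    {"offset":[0,0,-120],"roll":-0.84,"hand":46},
    {"offset":[0,0,-120],"roll":-0.96,"hand":46},
    {"offset":[0,0,-120],"roll":-1.08,"hand":46},
    {"offset":[0,0,-120],"roll":-1.2,"hand":46},
    {"offset":[0,0,-120],"roll":-1.32,"hand":46},
    {"offset":[0,0,-120],"roll":-1.44,"hand":46},
    {"offset":[0,0,-120],"roll":-1.571,"hand":46},
    {"offset":[0,0,-120],"roll":-1.571,"hand":46},
    {"offset":[0,0,-120],"roll":-1.571,"hand":46},
  ],
)

```text
clock: 5.83
tool_pos: [0.6224, -0.2954, 0.1594]
orientation: [179.9, 0.0, -78.7]
force: [0.8, 0.0, -0.4]
opening: 0.0462
```

```bash
python3 -c "
from h import *
o=ctrl.get_obs();print(o['tool_pos'],o['orientation'],o['clock'],o['joint_pos'].round(1));s=wsnap()
np.save('w2.npy',s['cam_to_world']);c=s['img'][80:300,130:430]
cv2.imwrite('pics/w2.png',np.clip(cv2.resize(c,None,fx=2.5,fy=2.5,interpolation=2)[:,:,::-1]*1.5,0,255).astype(np.uint8))"
```

```text
[ 0.62239715 -0.29542286  0.15937368] [ 1.79945940e+02  3.09813938e-02 -7.86892177e+01] 5.8333 [ -9.2  24.9  -3.2  -0.  -62.   20.5]
```

View pics/w2.png

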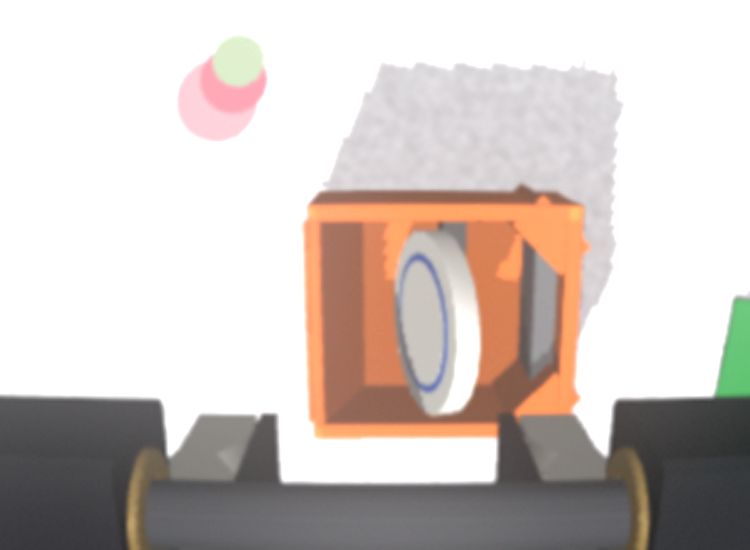

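The cover is tipped. Its face with the blue ring leans to the deep side (crop 425,320), and the raised edge is at crop (478,320), which is full-image (321,208). I'll check that edge's position and plan the pinch.

```bash
python3 - <<'E'
from h import *
s={"K":np.array([[325.192,0,284.663],[0,325.192,211.93],[0,0,1]]),"cam_to_world":np.load("w2.npy")}
C=np.array([.598,-.301]);a=np.radians(11.5);ax=np.array([[np.cos(a),np.sin(a)],[-np.sin(a),np.cos(a)]])
for n,p,z in [("underside raised",(480,320),.0544),("top raised",(450,320),.0593),("rim right",(577,320),.045),("rim left",(307,320),.045),("disc far end",(432,230),.034),("disc near end",(440,412),.034)]:
    w=watz(s,(130+p[0]/2.5,80+p[1]/2.5),z);print(n,(ax@(w[:2]-C)*1000).round(1))
for hx in(6,9): 
    P=C+ax.T@[hx/1000,0]; print(hx,P); go([*P,.060],-78.5)
E
```

```text
underside raised [-5.8 -3.6]
top raised [ 4.3 -4.9]
rim right [-40.3  -1. ]
rim left [50.9 -1.4]
disc far end [  8.7 -29.8]
disc near end [ 5.2 35.9]
6 [ 0.60387955 -0.29980379]
off [ 0.7 19.  99.5] roll -0.0041 clock 5.88 q [ -9.2  24.9  -3.2  -0.  -62.   20.5]
9 [ 0.60681932 -0.29920569]
off [ 0.7 16.  99.5] roll -0.0041 clock 5.88 q [ -9.2  24.9  -3.2  -0.  -62.   20.5]
```

jog_arm(
  motion=[
    {"offset":[-1,17,30],"roll":-0.004,"hand":46},
    {"offset":[-1,17,60],"roll":-0.004,"hand":46},
    {"offset":[-1,17,85],"roll":-0.004,"hand":46},
    {"offset":[-1,17,95],"roll":-0.004,"hand":46},
    {"offset":[-1,17,99],"roll":-0.004,"hand":46},
    {"offset":[-1,17,99],"roll":-0.004,"hand":46},
    {"offset":[-1,17,99],"roll":-0.004,"hand":46},
    {"offset":[-1,17,99],"roll":-0.004,"hand":40},
    {"offset":[-1,17,99],"roll":-0.004,"hand":34},
    {"offset":[-1,17,99],"roll":-0.004,"hand":29},
    {"offset":[-1,17,99],"roll":-0.004,"hand":27},
    {"offset":[-1,17,99],"roll":-0.004,"hand":27},
  ],
)

```text
clock: 6.88
tool_pos: [0.6062, -0.2979, 0.0613]
orientation: [-180.0, -0.0, -78.3]
force: [0.3, -0.1, -0.2]
opening: 0.0276
```

```bash
python3 -c "
from h import *
o=ctrl.get_obs();print(o['tool_pos'],o['force'],o['moment'],o['opening'],o['clock'])"
```

```text
[ 0.60621442 -0.29792278  0.06128076] [ 0.33257359 -0.08464072 -0.15516372] [ 0.04056593  0.02706005 -0.01580197] 0.02756152399066705 6.8833
```

Next: lower 8 mm (tip about z = 42) and close slowly.

jog_arm(
  motion=[
    {"offset":[0,0,3],"roll":0,"hand":26},
    {"offset":[0,0,6],"roll":0,"hand":26},
    {"offset":[0,0,8],"roll":0,"hand":26},
    {"offset":[0,0,8],"roll":0,"hand":24},
    {"offset":[0,0,8],"roll":0,"hand":22},
    {"offset":[0,0,8],"roll":0,"hand":20},
    {"offset":[0,0,8],"roll":0,"hand":18},
    {"offset":[0,0,8],"roll":0,"hand":16},
    {"offset":[0,0,8],"roll":0,"hand":14},
    {"offset":[0,0,8],"roll":0,"hand":12},
    {"offset":[0,0,8],"roll":0,"hand":10},
    {"offset":[0,0,8],"roll":0,"hand":8},
    {"offset":[0,0,8],"roll":0,"hand":4},
    {"offset":[0,0,8],"roll":0,"hand":0},
    {"offset":[0,0,8],"roll":0,"hand":0},
    {"offset":[0,0,8],"roll":0,"hand":0},
  ],
)

```text
clock: 8.22
tool_pos: [0.6073, -0.2978, 0.053]
orientation: [-179.9, -0.0, -78.2]
force: [5.2, 1.2, -2.4]
opening: 0.0078
```

```bash
python3 -c "
from h import *
o=ctrl.get_obs();print(o['tool_pos'],o['force'],o['moment'],o['opening'],o['clock']);s=wsnap()
c=s['img'][80:300,130:430]
cv2.imwrite('pics/w3.png',np.clip(cv2.resize(c,None,fx=2.5,fy=2.5,interpolation=2)[:,:,::-1]*1.5,0,255).astype(np.uint8))"
```

```text
[ 0.60733367 -0.29778818  0.05296655] [ 5.18089931  1.2373618  -2.44163622] [ 0.44870776 -2.12898436 -0.07877452] 0.007780995306887349 8.2167
```

View pics/w3.png

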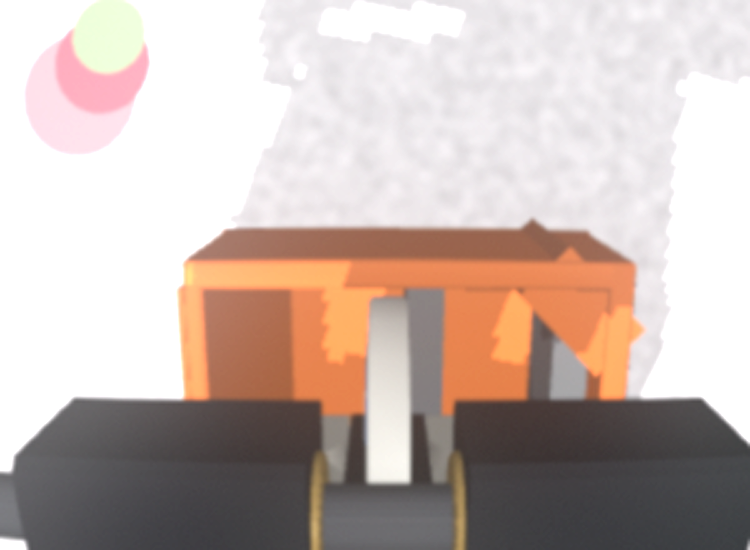

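The cover is gripped upright between the pads at crop (390,390), with the opening at 7.8 mm, equal to the cover's thickness. Next I'll lift it and carry it to the mat.

jog_arm(
  motion=[
    {"offset":[0,0,-8],"roll":0,"hand":0},
    {"offset":[0,0,-25],"roll":0,"hand":0},
    {"offset":[0,0,-45],"roll":0,"hand":0},
    {"offset":[0,0,-65],"roll":0,"hand":0},
    {"offset":[-15,-3,-70],"roll":0,"hand":0},
    {"offset":[-40,-9,-70],"roll":0,"hand":0},
    {"offset":[-75,-17,-70],"roll":0,"hand":0},
    {"offset":[-110,-25,-70],"roll":0,"hand":0},
    {"offset":[-145,-33,-70],"roll":0,"hand":0},
    {"offset":[-180,-41,-70],"roll":0,"hand":0},
    {"offset":[-215,-49,-70],"roll":0,"hand":0},
    {"offset":[-250,-57,-70],"roll":0,"hand":0},
    {"offset":[-280,-63,-70],"roll":0,"hand":0},
    {"offset":[-295,-66,-70],"roll":0,"hand":0},
    {"offset":[-300,-67,-65],"roll":0,"hand":0},
    {"offset":[-300,-67,-50],"roll":0,"hand":0},
    {"offset":[-300,-67,-35],"roll":0,"hand":0},
    {"offset":[-300,-67,-35],"roll":0,"hand":0},
    {"offset":[-300,-67,-35],"roll":0,"hand":0},
    {"offset":[-300,-67,-35],"roll":0,"hand":0},
  ],
)

```text
clock: 9.93
tool_pos: [0.6106, 0.0089, 0.0881]
orientation: [180.0, -0.0, -78.3]
force: [-0.3, -0.3, -0.4]
opening: 0.0081
```

```bash
python3 -c "
from h import *
o=ctrl.get_obs();print(o['tool_pos'],o['orientation'],o['force'],o['opening'],o['clock']);s=cams.snapshot('scene');w=wsnap()
a=cv2.resize(s['img'][160:280,190:330],(560,480),interpolation=2);b=w['img'][150:420,130:430][:, :]
im=np.zeros((480,800,3),np.uint8);im[:,:560]=a;im[:216,560:]=cv2.resize(b,(240,216))
cv2.imwrite('pics/m1.png',np.clip(im[:,:,::-1]*1.5,0,255).astype(np.uint8))"
```

```text
[0.61057251 0.00893413 0.08813907] [ 1.79983628e+02 -2.11008233e-02 -7.82744652e+01] [-0.25578137 -0.31026959 -0.40082603] 0.008104901422571423 9.9333
```

View pics/m1.png

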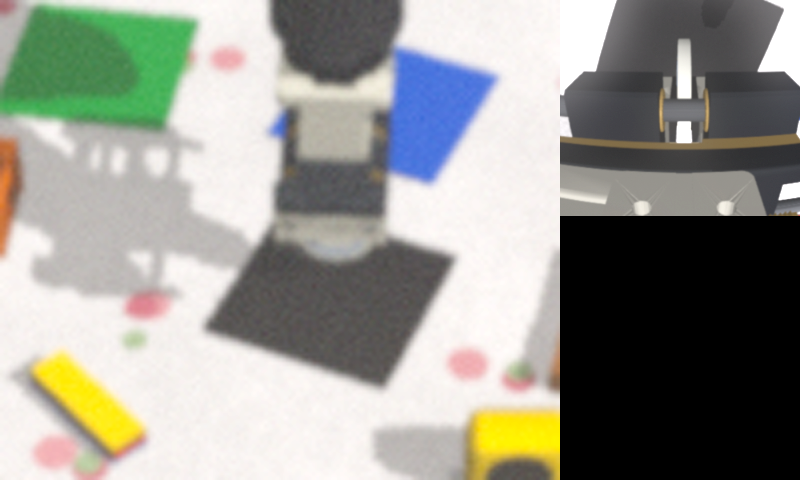

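The cover is held on edge over the black mat (scene crop (335,255), wrist crop (683,90)). Next I'll lower it until it touches.

jog_arm(
  motion=[
    {"offset":[0,0,15],"roll":0,"hand":0},
    {"offset":[0,0,26],"roll":0,"hand":0},
    {"offset":[0,0,31],"roll":0,"hand":0},
    {"offset":[0,0,33],"roll":0,"hand":0},
    {"offset":[0,0,34],"roll":0,"hand":0},
    {"offset":[0,0,34],"roll":0,"hand":0},
    {"offset":[0,0,34],"roll":0,"hand":0},
    {"offset":[0,0,34],"roll":0,"hand":0},
  ],
)

```text
clock: 10.7
tool_pos: [0.6109, 0.0095, 0.0543]
orientation: [-180.0, -0.0, -78.2]
force: [0.8, 0.2, -1.3]
opening: 0.0078
```

jog_arm(
  motion=[
    {"offset":[0,0,1],"roll":0,"hand":0},
    {"offset":[0,0,2],"roll":0,"hand":0},
    {"offset":[0,0,3],"roll":0,"hand":0},
    {"offset":[0,0,3],"roll":0,"hand":0},
    {"offset":[0,0,3],"roll":0,"hand":0},
  ],
)

```text
clock: 11.12
tool_pos: [0.6108, 0.0095, 0.0514]
orientation: [-180.0, -0.0, -78.2]
force: [-1.5, 1.0, 4.5]
opening: 0.0078
```

jog_arm(
  motion=[
    {"offset":[0,0,1],"roll":0,"hand":0},
    {"offset":[0,0,1],"roll":0,"hand":0},
    {"offset":[0,0,1],"roll":0,"hand":0},
    {"offset":[0,0,1],"roll":0,"hand":0},
  ],
)

```text
clock: 11.45
tool_pos: [0.6109, 0.0095, 0.0513]
orientation: [-179.9, -0.0, -78.2]
force: [-3.9, 0.3, 11.8]
opening: 0.0076
```

jog_arm(
  motion=[
    {"offset":[0,0,-1],"roll":0,"hand":9},
    {"offset":[0,0,-1],"roll":0,"hand":12},
    {"offset":[0,0,-1],"roll":0,"hand":16},
    {"offset":[0,3,-1],"roll":0,"hand":20},
    {"offset":[0,7,-1],"roll":0,"hand":24},
    {"offset":[0,11,-1],"roll":0,"hand":28},
    {"offset":[0,14,-1],"roll":0,"hand":34},
    {"offset":[0,17,-1],"roll":0,"hand":40},
    {"offset":[0,20,-1],"roll":0,"hand":48},
    {"offset":[0,23,-1],"roll":0,"hand":56},
    {"offset":[0,23,-1],"roll":0,"hand":64},
    {"offset":[0,23,-1],"roll":0,"hand":72},
    {"offset":[0,23,-1],"roll":0,"hand":80},
    {"offset":[0,23,-1],"roll":0,"hand":87},
    {"offset":[0,23,-1],"roll":0,"hand":87},
    {"offset":[0,23,-1],"roll":0,"hand":87},
    {"offset":[0,23,-1],"roll":0,"hand":87},
  ],
)

```text
clock: 12.87
tool_pos: [0.5881, 0.0048, 0.0507]
orientation: [180.0, -0.0, -78.3]
force: [0.6, 0.1, 0.5]
opening: 0.0861
```

jog_arm(
  motion=[
    {"offset":[0,0,-10],"roll":0,"hand":87},
    {"offset":[0,0,-25],"roll":0,"hand":87},
    {"offset":[0,0,-60],"roll":0,"hand":87},
    {"offset":[0,0,-95],"roll":0,"hand":87},
    {"offset":[0,0,-100],"roll":0,"hand":87},
    {"offset":[0,0,-100],"roll":0,"hand":87},
    {"offset":[0,0,-100],"roll":0,"hand":87},
    {"offset":[0,0,-100],"roll":0,"hand":87},
    {"offset":[0,0,-100],"roll":0,"hand":87},
  ],
)

```text
clock: 13.62
tool_pos: [0.5874, 0.0046, 0.1499]
orientation: [179.9, -0.0, -78.3]
force: [-0.3, -0.4, 0.3]
opening: 0.0868
```

```bash
python3 -c "
from h import *
o=ctrl.get_obs();print(o['tool_pos'],o['orientation'],o['force'],o['opening'],o['clock']);s=wsnap()
np.save('w4.npy',s['cam_to_world']);cv2.imwrite('pics/w4raw.png',s['img'][:,:,::-1])
cv2.imwrite('pics/w4.png',np.clip(s['img'][:,:,::-1]*1.5,0,255).astype(np.uint8))"
```

```text
[0.58737527 0.00461158 0.14987622] [ 1.79898307e+02 -1.08954339e-03 -7.82649502e+01] [-0.30471764 -0.42696569  0.32951674] 0.08683057343594681 13.6167
```

View pics/w4.png

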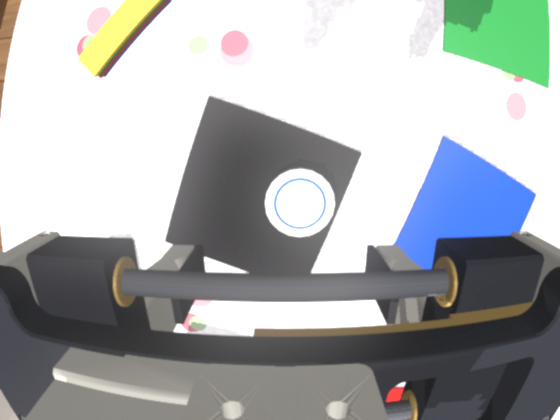

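The cover lies flat on the black mat at (300,204), ring side up and well inside the edges. I'll measure it and plan the rim grasp.

```bash
python3 - <<'E'
from h import *
s={"img":cv2.imread("pics/w4raw.png"),"K":np.array([[325.192,0,284.663],[0,325.192,211.93],[0,0,1]]),"cam_to_world":np.load("w4.npy")}
g=s["img"].min(2);m=np.zeros_like(g);m[160:245,255:342]=g[160:245,255:342]
_,b=cv2.threshold(m,90,255,0);cs=max(cv2.findContours(b,0,1)[0],key=cv2.contourArea)[:,0]
P=np.array([watz(s,p,.011)[:2] for p in cs]);A=np.c_[2*P,np.ones(len(P))];c=np.linalg.lstsq(A,(P**2).sum(1),rcond=None)[0]
print("disc",c[:2],np.sqrt(c[2]+c[:2]@c[:2]))
M=np.array([watz(s,p,.003)[:2] for p in [(210,98),(359,152),(167,228)]]);ct=(M[1]+M[2])/2;print("mat",ct,np.linalg.norm(M[1]-M[0]),np.linalg.norm(M[2]-M[0]),np.linalg.norm(c[:2]-ct))
for y in(-78.3,-90): go([*c[:2],.10],y)
E
```

```text
disc [0.56818399 0.00546586] 0.0346638327099581
mat [ 6.12397398e-01 -3.54654721e-04] 0.14480865412122293 0.1330606706427551 0.04459488685206469
off [-4.8 18.6 49.9] roll 0.0008 clock 13.67 q [ 19.5  16.5 -17.4  -0.  -56.2  -7.8]
off [-4.8 18.6 49.9] roll 0.205 clock 13.67 q [ 19.5  16.5 -17.4  -0.  -56.2  -7.8]
```

jog_arm(
  motion=[
    {"offset":[-5,19,30],"roll":0,"hand":87},
    {"offset":[-5,19,65],"roll":0,"hand":87},
    {"offset":[-5,19,100],"roll":0,"hand":87},
    {"offset":[-5,19,120],"roll":0,"hand":87},
    {"offset":[-5,19,130],"roll":0,"hand":87},
    {"offset":[-5,19,133],"roll":0,"hand":87},
    {"offset":[-5,19,133],"roll":0,"hand":87},
    {"offset":[-5,19,133],"roll":0,"hand":87},
    {"offset":[-5,19,133],"roll":0,"hand":87},
  ],
)

```text
clock: 14.42
tool_pos: [0.5696, 0.0061, 0.0192]
orientation: [-179.9, 0.0, -78.2]
force: [-0.7, 0.0, 0.8]
opening: 0.0869
```

jog_arm(
  motion=[
    {"offset":[0,0,1],"roll":0,"hand":87},
    {"offset":[0,0,1],"roll":0,"hand":80},
    {"offset":[0,0,1],"roll":0,"hand":74},
    {"offset":[0,0,1],"roll":0,"hand":69},
    {"offset":[0,0,1],"roll":0,"hand":66},
    {"offset":[0,0,1],"roll":0,"hand":64},
    {"offset":[0,0,1],"roll":0,"hand":61},
    {"offset":[0,0,1],"roll":0,"hand":58},
    {"offset":[0,0,1],"roll":0,"hand":58},
    {"offset":[0,0,1],"roll":0,"hand":58},
  ],
)

```text
clock: 15.25
tool_pos: [0.5687, 0.0059, 0.017]
orientation: [-180.0, -0.0, -78.2]
force: [0.5, 1.2, 3.0]
opening: 0.0624
```

jog_arm(
  motion=[
    {"offset":[0,0,-2],"roll":0,"hand":58},
    {"offset":[0,0,-5],"roll":0,"hand":58},
    {"offset":[0,0,-10],"roll":0,"hand":58},
    {"offset":[0,0,-15],"roll":0,"hand":58},
    {"offset":[0,0,-15],"roll":0,"hand":58},
    {"offset":[0,0,-15],"roll":0,"hand":58},
  ],
)

```text
clock: 15.75
tool_pos: [0.5687, 0.0059, 0.0323]
orientation: [-179.9, 0.0, -78.3]
force: [-0.4, -0.2, 0.2]
opening: 0.0622
```

```bash
python3 -c "
from h import *
o=ctrl.get_obs();print(o['tool_pos'],o['orientation'],o['force'],o['opening'],o['clock']);s=wsnap()
np.save('w5.npy',s['cam_to_world']);cv2.imwrite('pics/w5raw.png',s['img'][:,:,::-1])
cv2.imwrite('pics/w5.png',np.clip(cv2.resize(s['img'][150:330,130:430],None,fx=2.5,fy=2.5,interpolation=2)[:,:,::-1]*1.5,0,255).astype(np.uint8))"
```

```text
[0.568683   0.00591001 0.03231262] [-1.79945598e+02  9.19520484e-03 -7.82543651e+01] [-0.39892617 -0.2243533   0.23057858] 0.06218425569736961 15.75
```

View pics/w5.png

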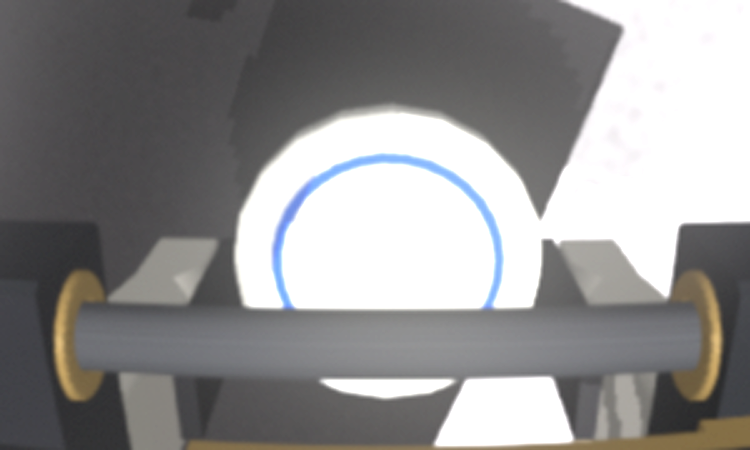

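The cover is gripped level across its rim (ring centre near crop (390,258)) and lifted 15 mm. I'll fit the ring to get its offset from the TCP, then plan the carry to the sill.

```bash
cat > ring.py <<'E'
from h import *
def ring(img,Tcw,z,box):
    s={"K":np.array([[325.192,0,284.663],[0,325.192,211.93],[0,0,1]]),"cam_to_world":Tcw}
    b,g,r=[img[...,i].astype(int) for i in range(3)];m=(b-r>40);q=np.zeros_like(m);x0,y0,x1,y1=box;q[y0:y1,x0:x1]=m[y0:y1,x0:x1]
    y,x=np.nonzero(q);P=np.array([watz(s,p,z)[:2] for p in zip(x,y)]);A=np.c_[2*P,np.ones(len(P))];c=np.linalg.lstsq(A,(P**2).sum(1),rcond=None)[0]
    return c[:2],np.sqrt(c[2]+c[:2]@c[:2]),len(P)
E
python3 - <<'E'
from ring import *
im=cv2.imread("pics/w5raw.png");c,r,n=ring(im,np.load("w5.npy"),.0263,(232,205,335,273));print(c,r,n)
o=ctrl.get_obs();R=Ro.from_euler("xyz",o["orientation"],degrees=True).as_matrix();print("disc-TCP in tool xy mm",(R.T@np.append(c-o["tool_pos"][:2],0))*1000)
for P in([.58,.13,.10],[.598,.267,.12]):go(P,-78.25)
E
```

```text
[0.56899439 0.0010726 ] 0.022789999389987926 803
disc-TCP in tool xy mm [ 4.76019568e+00  4.39497823e-01 -8.04216559e-04]
off [-119.2  -36.6  -68. ] roll -0.0002 clock 15.8 q [ 20.3  23.  -26.7  -0.  -40.3  -8.6]
off [-249.7  -82.1  -87.9] roll -0.0002 clock 15.8 q [ 20.3  23.  -26.7  -0.  -40.3  -8.6]
```

jog_arm(
  motion=[
    {"offset":[0,0,-25],"roll":0,"hand":58},
    {"offset":[-10,-3,-55],"roll":0,"hand":58},
    {"offset":[-35,-10,-63],"roll":0,"hand":58},
    {"offset":[-70,-21,-63],"roll":0,"hand":58},
    {"offset":[-105,-31,-63],"roll":0,"hand":58},
    {"offset":[-140,-42,-63],"roll":0,"hand":58},
    {"offset":[-175,-52,-63],"roll":0,"hand":58},
    {"offset":[-210,-63,-63],"roll":0,"hand":58},
    {"offset":[-245,-73,-63],"roll":0,"hand":58},
    {"offset":[-280,-84,-63],"roll":0,"hand":58},
    {"offset":[-310,-93,-63],"roll":0,"hand":58},
    {"offset":[-326,-98,-63],"roll":0,"hand":58},
    {"offset":[-326,-98,-63],"roll":0,"hand":58},
    {"offset":[-326,-98,-63],"roll":0,"hand":58},
    {"offset":[-326,-98,-63],"roll":0,"hand":58},
    {"offset":[-326,-98,-63],"roll":0,"hand":58},
    {"offset":[-326,-98,-63],"roll":0,"hand":58},
  ],
)

```text
clock: 17.22
tool_pos: [0.5981, 0.3436, 0.095]
orientation: [180.0, -0.0, -78.3]
force: [0.3, 0.5, -2.0]
opening: 0.0624
```

```bash
python3 -c "
from h import *
o=ctrl.get_obs();print(o['tool_pos'],o['orientation'],o['force'],o['opening'],o['clock']);s=wsnap()
np.save('w6.npy',s['cam_to_world']);cv2.imwrite('pics/w6raw.png',s['img'][:,:,::-1])
cv2.imwrite('pics/w6.png',np.clip(s['img'][:,:,::-1]*1.5,0,255).astype(np.uint8))"
```

```text
[0.59807813 0.34363847 0.09497405] [ 1.79992190e+02 -1.89055254e-03 -7.83274231e+01] [ 0.27340998  0.48148086 -2.04376005] 0.062442501284203075 17.2167
```

View pics/w6.png

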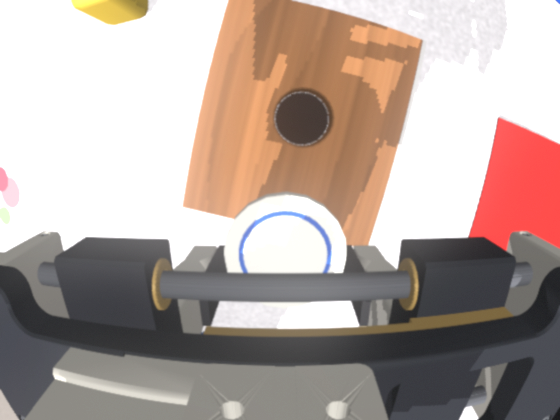

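The vent hole is at (302,119), unoccluded, and the cover is still gripped at (286,250).

```bash
python3 - <<'E'
from ring import *
im=cv2.imread("pics/w6raw.png");T=np.load("w6.npy")
s={"K":np.array([[325.192,0,284.663],[0,325.192,211.93],[0,0,1]]),"cam_to_world":T}
g=im.max(2);m=np.full_like(g,255);m[80:160,265:342]=g[80:160,265:342]
_,b=cv2.threshold(m,40,255,1);cs=cv2.convexHull(max(cv2.findContours(b,0,1)[0],key=cv2.contourArea))[:,0]
(cx,cy),ax,_=cv2.fitEllipse(cs);P=np.array([watz(s,p,.022)[:2] for p in cs]);A=np.c_[2*P,np.ones(len(P))];h=np.linalg.lstsq(A,(P**2).sum(1),rcond=None)[0]
print("px",cx,cy,ax,"hole",h[:2],np.sqrt(h[2]+h[:2]@h[:2]))
c,r,n=ring(im,T,.089,(232,205,335,273));print("disc",c,r,n)
o=ctrl.get_obs();go([*(o["tool_pos"][:2]+h[:2]-c),.060],-78.3)
E
```

```text
Traceback (most recent call last):
ValueError: max() iterable argument is empty
```

```bash
python3 - <<'E'
from ring import *
im=cv2.imread("pics/w6raw.png");T=np.load("w6.npy")
s={"K":np.array([[325.192,0,284.663],[0,325.192,211.93],[0,0,1]]),"cam_to_world":T}
g=im[...,2];sub=g[80:160,268:338];print(g[119,302],g[119,270],g[85,302])
t,b=cv2.threshold(sub,0,255,cv2.THRESH_BINARY_INV+cv2.THRESH_OTSU);cs=max(cv2.findContours(b,0,1)[0],key=cv2.contourArea)+[268,80]
cs=cv2.convexHull(cs.astype(np.int32))[:,0];(cx,cy),ax,_=cv2.fitEllipse(cs);P=np.array([watz(s,p,.022)[:2] for p in cs]);A=np.c_[2*P,np.ones(len(P))];h=np.linalg.lstsq(A,(P**2).sum(1),rcond=None)[0]
print(t,"px",cx,cy,ax,"hole",h[:2],np.sqrt(h[2]+h[:2]@h[:2]))
c,r,n=ring(im,T,.089,(232,205,335,273));print("disc",c,r,n)
o=ctrl.get_obs();go([*(o["tool_pos"][:2]+h[:2]-c),.060],-78.3)
E
```

```text
49 119 110
87.0 px 303.39251708984375 116.59521484375 (57.144187927246094, 58.68524169921875) hole [0.6003752  0.26652054] 0.019609930401984867
disc [0.59834997 0.33873749] 0.022803146676947945 748
off [71.1 12.6 35.1] roll -0.0004 clock 17.27 q [ 46.   28.1  -7.    0.  -54.8 -34.4]
```

jog_arm(
  motion=[
    {"offset":[30,5,0],"roll":0,"hand":58},
    {"offset":[58,10,5],"roll":0,"hand":58},
    {"offset":[70,12,20],"roll":0,"hand":58},
    {"offset":[70,12,40],"roll":0,"hand":58},
    {"offset":[70,12,50],"roll":0,"hand":58},
    {"offset":[70,12,55],"roll":0,"hand":58},
    {"offset":[70,12,56],"roll":0,"hand":58},
    {"offset":[70,12,56],"roll":0,"hand":58},
    {"offset":[70,12,56],"roll":0,"hand":58},
    {"offset":[70,12,56],"roll":0,"hand":58},
  ],
)

```text
clock: 18.1
tool_pos: [0.601, 0.2747, 0.0397]
orientation: [-179.9, 0.0, -78.2]
force: [0.1, -0.4, -1.0]
opening: 0.0627
```

jog_arm(
  motion=[
    {"offset":[0,0,1],"roll":0,"hand":58},
    {"offset":[0,0,2],"roll":0,"hand":58},
    {"offset":[0,0,3],"roll":0,"hand":58},
    {"offset":[0,0,3],"roll":0,"hand":58},
    {"offset":[0,0,3],"roll":0,"hand":58},
  ],
)

```text
clock: 18.52
tool_pos: [0.6006, 0.2742, 0.0361]
orientation: [-180.0, 0.0, -78.2]
force: [-0.6, 1.9, 1.6]
opening: 0.0626
```

jog_arm(
  motion=[
    {"offset":[2,1,1],"roll":0,"hand":58},
    {"offset":[2,1,1],"roll":0,"hand":58},
    {"offset":[2,1,1],"roll":0,"hand":58},
  ],
)

```text
clock: 18.77
tool_pos: [0.601, 0.2729, 0.036]
orientation: [-179.8, 0.1, -78.2]
force: [0.3, 3.2, 5.6]
opening: 0.0626
```

Contact with the board: 5.6 N upward. Release and rise.

jog_arm(
  motion=[
    {"offset":[0,0,0],"roll":0,"hand":62},
    {"offset":[0,0,0],"roll":0,"hand":65},
    {"offset":[0,0,0],"roll":0,"hand":69},
    {"offset":[0,0,0],"roll":0,"hand":74},
    {"offset":[0,0,0],"roll":0,"hand":80},
    {"offset":[0,0,0],"roll":0,"hand":86},
    {"offset":[0,0,0],"roll":0,"hand":86},
    {"offset":[0,0,-10],"roll":0,"hand":86},
    {"offset":[0,0,-30],"roll":0,"hand":86},
    {"offset":[0,0,-60],"roll":0,"hand":86},
    {"offset":[-20,0,-90],"roll":0,"hand":86},
    {"offset":[-40,0,-110],"roll":0,"hand":86},
    {"offset":[-50,0,-110],"roll":0,"hand":86},
    {"offset":[-50,0,-110],"roll":0,"hand":86},
    {"offset":[-50,0,-110],"roll":0,"hand":86},
    {"offset":[-50,0,-110],"roll":0,"hand":86},
    {"offset":[-50,0,-110],"roll":0,"hand":86},
  ],
)

```text
clock: 20.18
tool_pos: [0.5895, 0.3198, 0.144]
orientation: [179.9, -0.0, -78.3]
force: [-0.5, 0.8, -0.5]
opening: 0.0859
```

```bash
python3 -c "
from ring import *
o=ctrl.get_obs();print(o['tool_pos'],o['force'],o['opening'],o['clock']);s=wsnap();im=s['img'][:,:,::-1]
c,r,n=ring(im,s['cam_to_world'],.030,(220,60,380,230));print('disc',c,r,n,'err mm',(c-[.6004,.2670])*1000)
cv2.imwrite('pics/w7.png',np.clip(im*1.5,0,255).astype(np.uint8))"
```

```text
[0.58949212 0.31980195 0.14403831] [-0.53648015  0.77897812 -0.45631525] 0.08588784922616348 20.1833
disc [0.60130092 0.26784885] 0.022766387677216532 435 err mm [0.90091832 0.84884694]
```

View pics/w7.png

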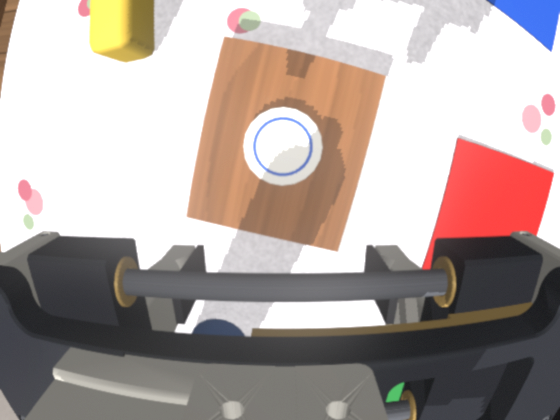

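The cover lies flat at (283,146) on the sill board with no part of the hole showing, about 1.2 mm off centre. The gripper is clear, so I'll hand in.

```bash
python3 -c "
from plant import order
print(order.close_job())"
```

```text
the job is handed in; nothing more can be done
None
```

The cover is lying flat on the sill board over the vent hole, and I handed the job in at about 20 s of robot time. The hand-in gives no verdict.

**What I did:**
- **Tipping:** I pressed the cover's overhanging edge with closed fingers. A wrist picture showed it leaning in the pocket, ring face towards the deep side.
- **Taking it out:** The moves cannot lean the gripper, so I pinched the raised edge with the tool vertical. Closing the jaws stood the cover upright between the pads.
- **Mat:** I set it on edge on the black mat, opened the fingers and let it tip over flat. It lay about 45 mm from the mat's centre, still within its edges.
- **Sill board:** I took it again across the rim, lowered it until it touched the board (5.6 N), and let go.

**Last checks:**
- **Position:** The cover's centre measured about 1 mm from the hole's centre in both x and y. The last picture shows it flat with none of the hole visible.
- **Robot:** The gripper was open, had no contact force, and was about 10 cm above the cover.
- **Bystanders:** I never measured these again after the start. The carry path stayed away from them and I felt no unexpected contact.

**Readings that disagreed:**
- The rim grip read 62.4 mm instead of 64 mm, but the hold was level and steady.
- My rough mat measurement came out at 145 x 133 mm instead of 150 x 150 mm.
- My first overview estimates from the top and scene cameras differed by about 10 mm. I used close wrist-camera measurements for the press, the pinch, the rim grasp and the final placing.

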